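# Ready the dispensing bench for a nozzle check

## Task

Get the bench ready for a nozzle check. First lift the protective cap off every nozzle that wears one and lay each cap flat in a compartment of its own in the grey tray; then push the controller enclosure's door shut until its catch clicks home; last, swing the inspection camera round so that, seen from above, its lens points straight at the middle nozzle of the row, and tip it 30 degrees down from level. Keep to this order, and do not knock over the amber vial.

Things in the scene. Friction and masses are not known exactly. Their poses are not given: they have to be found in the camera images.
- manifold: Aluminium nozzle block, fixed, 60 (x) x 260 (y) x 28 mm high; origin under its centre, z up. Five nozzle hubs (28 mm diameter, 10 mm high with a further 6 mm thin tip, 8 mm diameter) stand on its top at x = 0, y = -100, -50, 0, 50, 100 mm. Three to five of them are capped.
- mid_nozzle (a point): Tip of the middle nozzle (x = 0, y = 0, 44 mm above the underside of the block).
- tray: Grey plastic tray, fixed, 122 (x) x 180 (y) mm; origin under its centre, z up. Floor 5 mm thick, walls and dividers 3 mm thick with tops 13 mm above the bench (8 mm above the floor). Six square compartments, two along x by three along y, centred at x = -30, 30 mm and y = -59, 0, 59 mm; about 56 mm wide inside.
- door (a joint): Hinge angle of the enclosure's door, rad: 0 fully shut, grows as it opens (up to 1.7; at the start about 0.7 to 1.2). It stays where it is left. From about 0.08 down to 0.04 rad a sprung ball catch resists (some 3 N at the free edge); past that it snaps to 0.
- enclosure: Grey steel controller enclosure, fixed, 140 (x) x 220 (y) x 180 mm high; origin under its centre, z up; its open front lies at x = -70 mm and looks along its -x. The door is hinged on a vertical axis at the front corner y = -110 mm and, opening, its free edge swings out to -x.
- door_hinge (a point): Point on the door's hinge axis, 90 mm above the bench; axes turn with the door: y runs from the hinge to the free edge along the panel, -x points out of its outer face, z up. The panel spans y = 1 to 219 mm, x = -10 to 0 mm, height 3 to 177 mm above the bench. Its upright handle bar is 70 mm long, centred at y = 185 mm, 100 mm above the bench, and stands 35 mm out from the outer face.
- door_edge (a point): Outer face of the door at its free edge (218 mm from the hinge), 90 mm above the bench; axes as the door's.
- swivel (a joint): Swivel of the camera about its upright pillar, rad; grows anticlockwise seen from above; free from -1.6 to 2.2. Stiff (about 0.25 N m), stays where it is left.
- tilt (a joint): Tilt of the camera head, rad: 0 level, positive when the lens points below level (30 degrees down = 0.524), negative when it points up; free from -0.7 to 0.9. Stiff (about 0.22 N m), stays where it is left.
- yoke (a point): Crossing of swivel and tilt axes, 180 mm above the bench, on the swivelling yoke: its x is the level direction in which the lens looks, z up. The yoke's two arms stand at y = -33 and 33 mm, 7 mm thick, up to 20 mm above this point.
- head (a point): Same point on the tilting camera head: x along the lens. White housing 90 x 52 x 44 mm (x = -40 to 50 mm), black lens barrel 36 mm diameter from x = 50 to 90 mm with the glass at its front, and a rear rod 12 mm diameter from x = -40 to -116 mm, all centred on the x axis. The stand's round foot is 110 mm in diameter.
- vial: Amber glass vial, 32 mm diameter, 55 mm high, standing; origin under its centre, z up. To be left standing.
- cap1: Black plastic protective cap, an inverted round cup: 42 mm outer diameter, 24 mm high, wall 3 mm, closed top 6 mm thick, about 20 to 42 g; origin on its axis at mid height (12 mm above the rim), z towards the closed top. It starts upright, loose over a nozzle hub, rim on the block (28 mm above the bench). Any of the five may be absent.
- cap2: Another cap just like cap1; may be absent.
- cap3: Another cap just like cap1; may be absent.
- cap4: Another cap just like cap1; may be absent.
- cap5: Another cap just like cap1; may be absent.
Mind the look-alikes: they are no part of the job. What is shaped like the part that bears swivel but yellow is not meant.

How it is judged:
On the way, in this order (a step that is already met when the one before it is completed fails the run):
1. every cap lies flat in the tray, released (x of cap1 in the frame of tray between -0.055 and 0.055 m and y of cap1 in the frame of tray between -0.084 and 0.084 m and z of each of cap1, cap2, cap3, cap4, cap5 in the frame of tray below 0.021 m and angle between the z axis of each of cap1, cap2, cap3, cap4, cap5 and the z axis of tray, either way round below 0.15 rad and linear speed of each of cap1, cap2, cap3, cap4, cap5 below 0.02 m/s and contact force between the fingers and cap1 below 0.05 N and x of cap2 in the frame of tray between -0.055 and 0.055 m and y of cap2 in the frame of tray between -0.084 and 0.084 m and contact force between the fingers and cap2 below 0.05 N and x of cap3 in the frame of tray between -0.055 and 0.055 m and y of cap3 in the frame of tray between -0.084 and 0.084 m and contact force between the fingers and cap3 below 0.05 N and x of cap4 in the frame of tray between -0.055 and 0.055 m and y of cap4 in the frame of tray between -0.084 and 0.084 m and contact force between the fingers and cap4 below 0.05 N and x of cap5 in the frame of tray between -0.055 and 0.055 m and y of cap5 in the frame of tray between -0.084 and 0.084 m and contact force between the fingers and cap5 below 0.05 N), for 0.2 s.
2. the enclosure's door is shut on its catch (value of joint door below 0.025 rad), for 0.2 s.
3. the camera points at the middle nozzle, tipped 30 degrees down (y of mid_nozzle in the frame of yoke between -0.035 and 0.035 m and x of mid_nozzle in the frame of yoke above 0.1 m and value of joint tilt between 0.436 and 0.611 rad), for 0.2 s.
At the end, for the whole second after the job is handed in: Each cap present rests flat (0.15 rad, either way up) on the floor of a tray compartment, released; door below 0.025 rad; seen from above the middle nozzle lies ahead of the lens within 35 mm sideways of its line; tilt 30 degrees down within 5; door and camera at rest (all of step 1 and all of step 3 and value of joint door below 0.025 rad and velocity of joint door between -0.05 and 0.05 rad/s and velocity of joint swivel between -0.05 and 0.05 rad/s and velocity of joint tilt between -0.05 and 0.05 rad/s); the robot touches nothing.
It fails at once if the vial is knocked over (angle between vial's own z axis and vertical above 0.6 rad).
Of cap1, cap2, cap3, cap4, cap5 only 3 to 5 are there at a start; the rules pass over those that are not, and their reading is None.
At some moment in a run one of cap1, cap2, cap3, cap4, cap5 may be knocked a few centimetres aside while the robot is not near it.
Once in a run the grip may slacken for a moment while it holds something.
It also fails if it takes over 210 s, if anything falls off the work surface, if the arm or the gripper's body presses on something with over 40 N, if the wrist force passes 120 N, or if a joint passes its speed limit or range.

## Robot

A 6-joint arm with a two-finger parallel gripper is mounted at the origin on the work surface. World frame = base frame: x ahead of the robot, y to its left, z up, the work surface at z = 0. Lengths are in m, angles in rad, forces in N, time in s.
With the tool pointing down it reaches from about 0.3 to 0.875 m from the base axis. Payload 4.2 kg.
Tool frame: the origin (TCP) lies on the centre line of the jaws, within the pads' length; the fingertips stand 25 mm ahead of it and the grasp point (between the pads) lies 6 mm ahead of it; z points along the fingers, y is the line along which they close (so a half turn about z gives the same grasp; the last joint's range is limited). The gripper opens to 85 mm and grips with 20 to 120 N. Pads are 22 mm wide; open, the fingers measure 114 mm over their backs; the gripper's body (76 mm by 85 mm) begins 54 mm behind the grasp point. The pads swing forward as they close: fully open they stand 13 mm farther back than shut.
Start: joints at [-1.267, 0.32, 1.565, -0, 1.257, -0.02], TCP at [0.183, -0.545, 0.256] pointing down, gripper open.
Joint ranges: [-3.11, 3.11], [-0.84, 2.01], [0.21, 2.61], [-1.34, 4.49], [0.05, 2.63], [-2.56, 2.56]. Speed limits (rad/s): [2.57, 2.57, 3.14, 3.14, 3.14, 3.14].

## Interface

Orientations are given as a rotation vector (axis times angle).
In Python, from workcell import bot, sensors, cams gives the robot as it stands. The module is installed in compiled form; this text tells all that it offers. Calls block until the motion is done:
- bot.move_to(position, orientation): joint-space move of the TCP to a pose.
- bot.move_l(position, frame=None, feed=0.15): straight line of the TCP; frame=None keeps the orientation; feed is the mean speed in m/s.
- bot.goto_joints(angles): joint-space move.
- bot.grip(opening): finger opening in m; the grip force is fixed at half the most; returns when the fingers have stopped.
- bot.dwell(seconds).
- bot.inverse_kinematics(position, orientation): joint angles nearest the present ones, or None.
- sensors.get_state(): the state.
- cams.get_image(name): name is "side" or "top"; returns the picture (480x640x3 uint8, red, green, blue); there is no depth.
- cams.calibration(name): a dict with "camera_matrix" (3x3 intrinsics, pixels), "extrinsics" (4x4, takes a point from camera to world coordinates). Camera axes: x right, y down, z forward; pixel columns grow to the right and rows downward; lengths in m; the calibration is good to about 2 mm. A picture is of the moment at which its call begins. calibration takes no time and is no camera call.
A pose or a line that the arm cannot do raises bot.Unreachable and nothing moves.
- bot.sign_off(): hands the job in; it is judged then, once.
The state is a dict: "time_s": time; "joint_pos": joint angles; "dq": joint speeds; "effort": joint torques, N m; "ee_pos": TCP position; "tool_rot": TCP orientation; "force": force on the tool from outside, world axes, zero at the start; "wrist_torque": the same for the moment, N m; "opening": finger opening in m; "grip_force": force on a finger pad.
Only numpy, scipy, OpenCV 4.12 (cv2) and the standard library are available. Lean on these libraries where they do the work, as an engineer would, in place of code of your own. Each camera call takes 0.05 s, during which the arm holds its last target. There are 200 camera calls.

## Working session

There is one attempt and no reset: what is moved stays moved. The work goes in short steps, each a Python script; the robot and the scene stay as the last script left them, time stands still between calls to the robot, and variables do not carry over. Pictures are saved under pics/ and viewed, at most 14 in all, crops included, and the job is handed in when it is done.

```bash
mkdir -p pics; cat > h.py <<'E'
import numpy as np, cv2
from workcell import bot, sensors, cams
from scipy.spatial.transform import Rotation as R
def save(cam,name,crop=None,s=1):
    im=cams.get_image(cam)[:,:,::-1]
    if crop: x0,y0,x1,y1=crop; im=im[y0:y1,x0:x1]
    im=cv2.resize(im,None,fx=s,fy=s,interpolation=cv2.INTER_CUBIC); cv2.imwrite(f'pics/{name}.png',im)
def ray(cam,u,v):
    c=cams.calibration(cam);K=np.array(c["camera_matrix"]);T=np.array(c["extrinsics"])
    d=T[:3,:3]@np.linalg.inv(K)@[u,v,1]; return T[:3,3],d
def at(cam,u,v,z):
    o,d=ray(cam,u,v); return (o+d*(z-o[2])/d[2])
def proj(cam,p):
    c=cams.calibration(cam);K=np.array(c["camera_matrix"]);T=np.linalg.inv(np.array(c["extrinsics"]))
    q=K@(T[:3,:3]@np.asarray(p,float)+T[:3,3]); return q[:2]/q[2]
def down(yaw):  # tool z down, tool y at yaw (closing line direction, world)
    y=np.array([np.cos(yaw),np.sin(yaw),0]);z=np.array([0,0,-1.]);x=np.cross(y,z)
    return R.from_matrix(np.c_[x,y,z]).as_rotvec()
E
python3 - <<'E'
from h import *
save('top','t0',s=1.25);save('side','s0',s=1.25)
for c in('top','side'):print(cams.calibration(c))
s=sensors.get_state();print(s['ee_pos'],s['tool_rot'],s['opening'],s['time_s'])
E
```

```text
{'camera_matrix': array([[528.87995942,   0.        , 317.14075061],
       [  0.        , 528.87995942, 239.32802648],
       [  0.        ,   0.        ,   1.        ]]), 'extrinsics': array([[ 0.01341235, -0.99056888,  0.13635761,  0.35731185],
       [-0.99990832, -0.0130335 ,  0.0036708 ,  0.03798533],
       [-0.00185896, -0.13639434, -0.99065288,  1.53878524],
       [ 0.        ,  0.        ,  0.        ,  1.        ]])}
{'camera_matrix': array([[497.25659051,   0.        , 313.74639674],
       [  0.        , 497.25659051, 244.64549959],
       [  0.        ,   0.        ,   1.        ]]), 'extrinsics': array([[-0.99631136, -0.05854103,  0.06274246,  0.45954812],
       [-0.08576832,  0.70261884, -0.70637848,  1.04435355],
       [-0.00273191, -0.70915422, -0.7050481 ,  1.08024202],
       [ 0.        ,  0.        ,  0.        ,  1.        ]])}
[ 0.18282077 -0.54476244  0.25558311] [-3.09898496e+00 -5.06078229e-01  3.53350374e-04] 0.08514734347603631 0.1
```

View pics/t0.png

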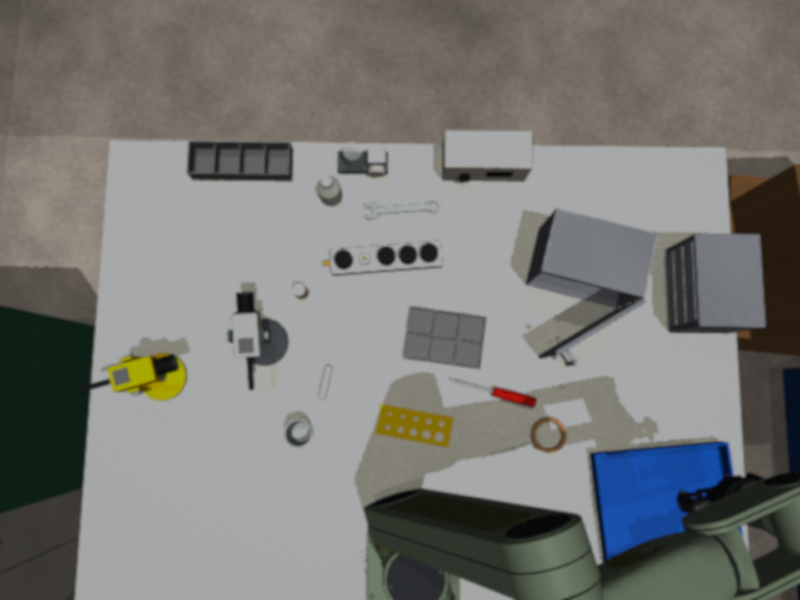

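View pics/s0.png

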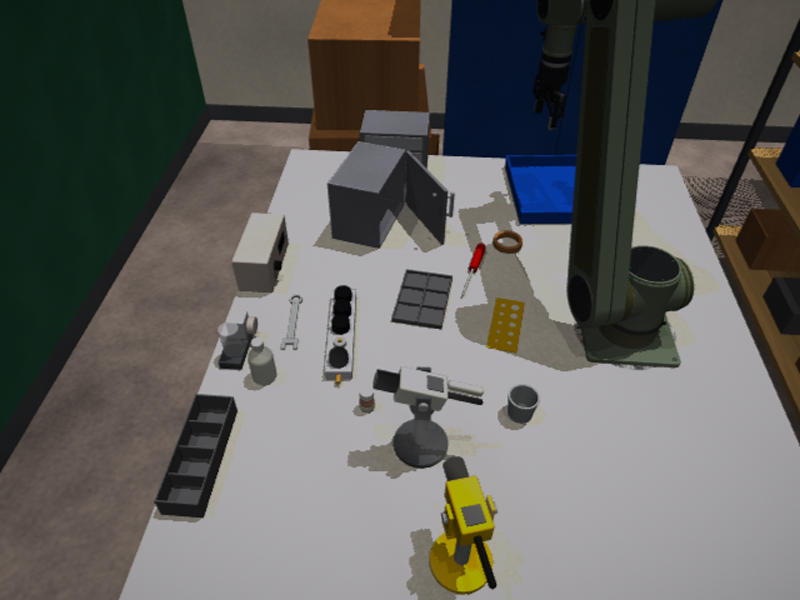

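The top view shows the manifold at (386,257) with four caps and a bare second hub from the left, and the tray at (445,337). The enclosure is at (595,255) with its door open towards (555,355). There are two camera stands: white-grey at (250,335) and yellow at (145,373). The yellow one is excluded by the text, so I take the white-grey one. The vial is at (300,289). I'll check these in enlarged crops.

```bash
python3 - <<'E'
from h import *
save('top','t1',(170,170,400,330),3.4);save('top','t2',(400,155,560,305),3.9);save('side','s1',(230,220,400,390),3.5)
E
```

```text
(no output)
```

View pics/t1.png

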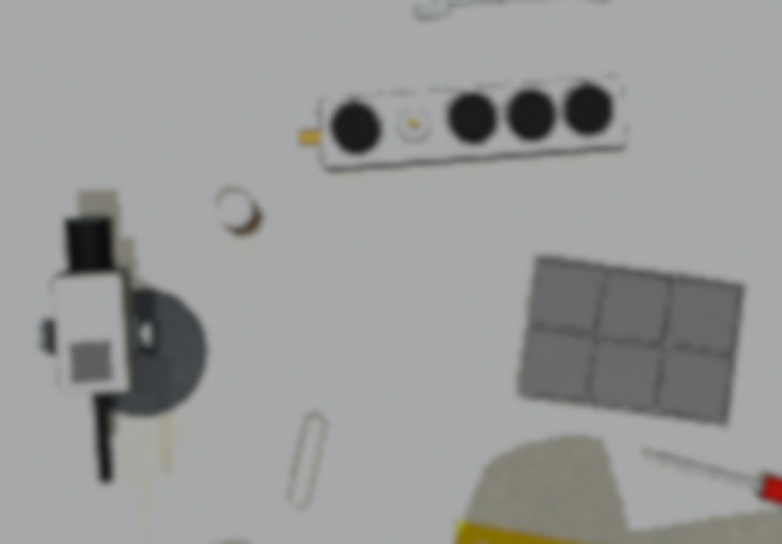

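View pics/t2.png

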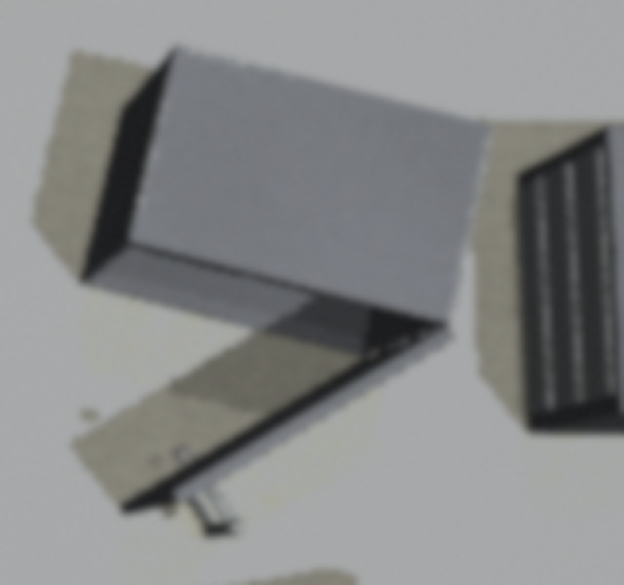

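View pics/s1.png

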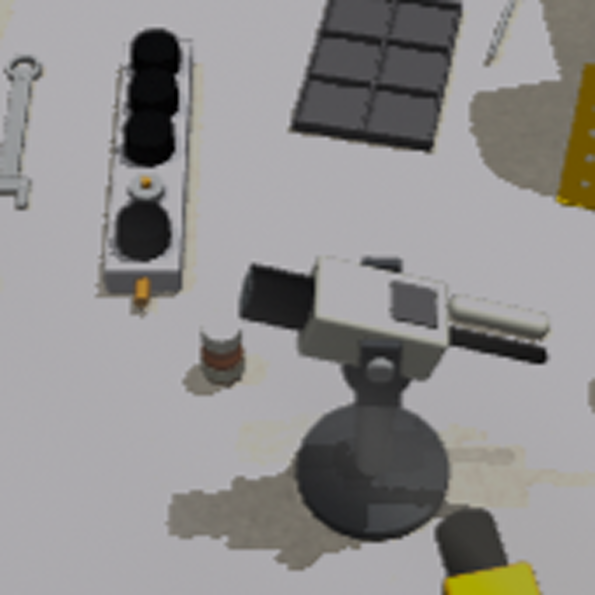

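```bash
python3 - <<'E'
from h import *
def P(cam,pts,off,s,z): return np.array([at(cam,(u+.5)/s-.5+off[0],(v+.5)/s-.5+off[1],z)[:2] for u,v in pts])
def fit(w,l): # w=R l+t
    w=np.array(w);l=np.array(l);a=(w-w.mean(0));b=l-l.mean(0)
    th=np.arctan2((b[:,0]*a[:,1]-b[:,1]*a[:,0]).sum(),(a*b).sum());c,s=np.cos(th),np.sin(th);M=np.array([[c,-s],[s,c]])
    t=w.mean(0)-M@l.mean(0); return t.round(4),th.round(4),(w-(l@M.T+t)).round(4).tolist()
t1=(170,170);t2=(400,155)
caps=P('top',[(355,127),(472,117),(530,114),(588,109)],t1,3.4,.052);print('caps',caps.round(4))
print('man',fit(caps,[(0,.1),(0,0),(0,-.05),(0,-.1)]))
print('mancorn',P('top',[(320,98),(619,75),(627,148),(326,170)],t1,3.4,.028).round(3).tolist())
print('tray',fit(P('top',[(537,255),(744,285),(727,424),(518,396)],t1,3.4,.013),[(.061,.09),(.061,-.09),(-.061,-.09),(-.061,.09)]))
print('enc',fit(P('top',[(178,48),(487,122),(443,325),(130,242)],t2,3.9,.18),[(.07,.11),(.07,-.11),(-.07,-.11),(-.07,.11)]))
print('dooredge',P('top',[(122,510)],t2,3.9,.177),P('top',[(155,513)],t2,3.9,.003))
print('handle top',P('top',[(208,532),(235,527)],t2,3.9,.135))
print('vial',P('top',[(237,210)],t1,3.4,.055),P('side',[(221,378)],(230,220),3.5,.0))
print('foot',P('top',[(145,352)],t1,3.4,.012),P('side',[(373,470)],(230,220),3.5,.012))
print('headz180: lens,rod end,body corners',P('top',[(88,220),(106,478),(60,275),(122,270),(130,390),(60,393)],t1,3.4,.18).round(4).tolist())
E
```

```text
caps [[ 0.6537  0.168 ]
 [ 0.6636  0.0697]
 [ 0.6668  0.0209]
 [ 0.6717 -0.028 ]]
man (array([0.6628, 0.0701]), np.float64(0.0903), [[-0.0001, -0.0017], [0.0008, -0.0004], [-0.0005, 0.0006], [-0.0001, 0.0015]])
mancorn [[0.683, 0.201], [0.707, -0.055], [0.643, -0.063], [0.621, 0.194]]
tray (array([ 0.4807, -0.0679]), np.float64(-0.1252), [[-0.0003, -0.0007], [-0.0013, 0.0011], [0.0015, 0.0008], [0.0002, -0.0011]])
enc (array([ 0.6494, -0.3791]), np.float64(-0.2438), [[-0.002, -0.0037], [0.0024, 0.0027], [-0.0003, 0.0037], [-0.0001, -0.0028]])
dooredge [[ 0.42921671 -0.25062744]] [[ 0.43650864 -0.3119508 ]]
handle top [[ 0.41733726 -0.3175335 ]
 [ 0.42095785 -0.33589563]]
vial [[0.58132244 0.26457956]] [[0.58415542 0.27613932]]
foot [[0.46475398 0.34526578]] [[0.46557745 0.354745  ]]
headz180: lens,rod end,body corners [[0.5532, 0.3591], [0.3581, 0.3369], [0.5107, 0.3785], [0.5151, 0.3315], [0.4241, 0.3216], [0.4212, 0.3743]]
```

```bash
cat >> h.py <<'E'
MAN=(np.array([.6628,.0701]),.0903); TRAY=(np.array([.4807,-.0679]),-.1252); ENC=(np.array([.6494,-.3791]),-.2438)
def W(f,x,y):
    c,s=np.cos(f[1]),np.sin(f[1]); return f[0]+[c*x-s*y,s*x+c*y]
def loc(f,p):
    c,s=np.cos(f[1]),np.sin(f[1]); d=np.asarray(p)-f[0]; return np.array([c*d[0]+s*d[1],-s*d[0]+c*d[1]])
def findcaps(z=.052,f=MAN,rx=.09,ry=.19,im=None):
    im=cams.get_image('top') if im is None else im
    m=(im.max(2)<60).astype(np.uint8); n,l,st,ce=cv2.connectedComponentsWithStats(m)
    out=[]
    for k in range(1,n):
        if 60<st[k,4]<400:
            p=at('top',*ce[k],z)[:2]; q=loc(f,p)
            if abs(q[0])<rx and abs(q[1])<ry: out.append((p.round(4).tolist(),q.round(4).tolist(),int(st[k,4])))
    return out
def st(*a):
    s=sensors.get_state(); print(*a,'t=%.1f'%s['time_s'],'p',np.round(s['ee_pos'],3),'open %.4f'%s['opening'],'gf %.1f'%s['grip_force'],'F',np.round(s['force'],1),flush=True); return s
def go(xy,z,rot): bot.move_to([*xy,z],rot)
def pick(p,yaw=MAN[1],z=.062,zup=.16):
    bot.grip(.08); r=down(yaw); go(p,zup,r); bot.move_l([*p,z+.02],feed=.2); bot.move_l([*p,z],feed=.05); st('down')
    bot.grip(.02); st('grip'); bot.move_l([*p,z+.03],feed=.06); bot.move_l([*p,zup],feed=.2); return st('lift')['opening']
def place(x,y,z=.042,yaw=TRAY[1]+np.pi/2):
    p=W(TRAY,x,y); go(p,.16,down(yaw)); o=st('over')['opening']
    if o<.035: return False
    bot.move_l([*p,z+.015],feed=.2); bot.move_l([*p,z],feed=.04); st('low'); bot.grip(.056); bot.dwell(.2); bot.move_l([*p,.16],feed=.2); return True
E
python3 - <<'E'
from h import *
print(findcaps())
for yaw in (MAN[1],MAN[1]+np.pi):
  print(bot.inverse_kinematics([*W(MAN,0,-.1),.062],down(yaw)))
for yaw in (TRAY[1]+np.pi/2,TRAY[1]-np.pi/2):
  print(bot.inverse_kinematics([*W(TRAY,-.03,-.059),.04],down(yaw)))
# door
t2=(400,155)
from h import at
H=W(ENC,-.07,-.11);print('hinge',H)
for (u,v),z in [((122,510),.003),((175,490),.177),((208,532),.065),((235,527),.135)]:
  p=at('top',u/3.9+400,v/3.9+155,z)[:2];d=p-H;print(p,np.hypot(*d),'a',np.arctan2(-d[0],d[1])-ENC[1])
E
```

```text
[([0.6713, -0.0277], [-0.0004, -0.0982], 131), ([0.6663, 0.0201], [-0.001, -0.0501], 136), ([0.6632, 0.0696], [0.0003, -0.0005], 131), ([0.6533, 0.1676], [-0.0007, 0.0979], 134)]
[-0.0609736   0.62905525  1.56395544  0.          0.94858196 -0.1512736 ]
None
[-0.29484627  0.40526158  2.10221606  0.          0.63411501 -1.7404426 ]
[-2.94846271e-01  4.05261580e-01  2.10221606e+00 -1.33226763e-15
  6.34115014e-01  1.40115006e+00]
hinge [ 0.55491694 -0.46894961]
[ 0.4373446  -0.28856326] 0.21531950741720274 a 0.8214259970571642
[ 0.44189281 -0.28668989] 0.214459925424035 a 0.7988872915951639
[ 0.41931655 -0.33627009] 0.18971378391637828 a 1.040085147534428
[ 0.41999148 -0.33685482] 0.18882244057853348 a 1.0397987570727518
```

```bash
python3 - <<'E'
from h import *
c=findcaps()
o=pick(c[0][0]); 
if o>.035:
    print(place(-.03,-.059)); print(findcaps()); print(findcaps(.029,TRAY,.08,.11))
    save('top','t3',(250,170,430,310),4)
E
```

```text
down t=4.2 p [ 0.671 -0.028  0.062] open 0.0801 gf 0.0 F [-0.5 -0.1  0.6]
grip t=4.7 p [ 0.672 -0.028  0.063] open 0.0399 gf 60.8 F [-0.2  0.7  4.4]
lift t=5.8 p [ 0.671 -0.028  0.159] open 0.0402 gf 60.7 F [ 0.3  0.1 -0.7]
over t=7.2 p [ 0.444 -0.123  0.16 ] open 0.0402 gf 60.7 F [ 0.5 -0.4 -0.7]
low t=8.4 p [ 0.444 -0.123  0.042] open 0.0401 gf 60.7 F [-0.3  0.2  0.4]
True
[([0.6661, 0.0202], [-0.0012, -0.05], 132), ([0.6634, 0.0697], [0.0006, -0.0004], 129), ([0.6534, 0.1676], [-0.0005, 0.098], 130)]
[([0.4467, -0.0956], [-0.0303, -0.0318], 241), ([0.426, -0.1427], [-0.045, -0.0811], 76)]
```

View pics/t3.png

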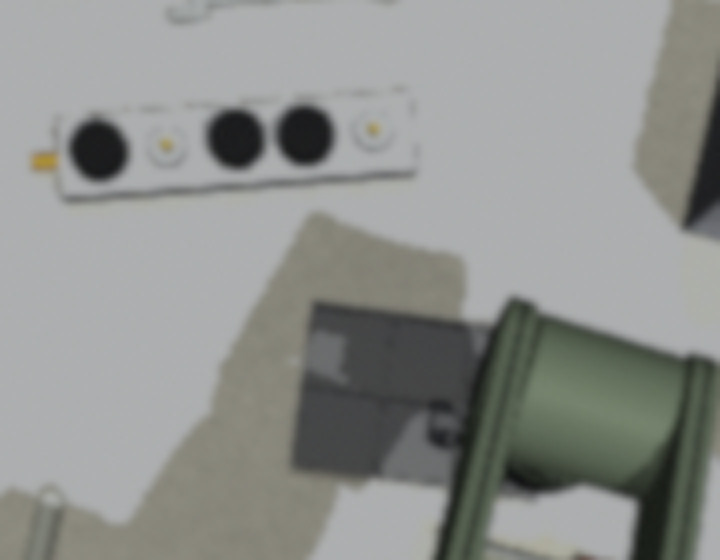

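The crop shows three caps left, with hub 1 at (372,130) bare. The arm hides the placed cap. I'll carry on with the rest and stop if a cap is not on its hub.

```bash
python3 - <<'E'
from h import *
slots=[(.03,-.059),(-.03,.059),(.03,.059)]
for k,s in enumerate(slots):
    c=findcaps(); print(c)
    if len(c)!=3-k or any(abs(q[0])>.006 or min(abs(q[1]-y) for y in(-.1,-.05,0,.05,.1))>.006 for _,q,_ in c): print('ODD');break
    if pick(c[0][0])<.035 or not place(*s): print('LOST');break
bot.goto_joints([-1.267,0.32,1.565,0,1.257,-.02]); st()
print(findcaps(.029,TRAY,.08,.11)); save('top','t4',(250,170,430,310),4)
E
```

```text
[([0.6662, 0.0203], [-0.0011, -0.0499], 133), ([0.6634, 0.0697], [0.0006, -0.0004], 129), ([0.6534, 0.1676], [-0.0005, 0.098], 130)]
down t=12.8 p [0.666 0.02  0.062] open 0.0802 gf 0.0 F [-0.  -0.2  0.1]
grip t=13.2 p [0.667 0.02  0.063] open 0.0397 gf 60.8 F [0.1 0.9 3.8]
lift t=14.4 p [0.666 0.02  0.159] open 0.0402 gf 60.8 F [ 0.3  0.  -1. ]
over t=15.8 p [ 0.503 -0.13   0.159] open 0.0401 gf 60.8 F [-0.3  0.5  0.6]
low t=17.0 p [ 0.503 -0.13   0.042] open 0.0401 gf 60.8 F [ 0.8 -0.6 -0.4]
[([0.6635, 0.0696], [0.0006, -0.0006], 128), ([0.6534, 0.1676], [-0.0005, 0.098], 130)]
down t=21.3 p [0.663 0.07  0.062] open 0.0798 gf 0.0 F [0.2 0.  0.4]
grip t=21.7 p [0.664 0.07  0.063] open 0.0398 gf 60.8 F [ 0.6 -0.6  3.9]
lift t=22.9 p [0.663 0.07  0.159] open 0.0399 gf 60.4 F [ 0.3 -0.8 -0.3]
over t=24.2 p [ 0.459 -0.006  0.16 ] open 0.0400 gf 60.4 F [ 0.2 -0.3  0.1]
low t=25.4 p [ 0.458 -0.006  0.042] open 0.0398 gf 60.4 F [0.5 0.5 0.4]
[([0.6534, 0.1678], [-0.0006, 0.0981], 131)]
down t=29.6 p [0.653 0.168 0.062] open 0.0804 gf 0.0 F [-0.1 -0.3 -0. ]
grip t=30.0 p [0.654 0.168 0.063] open 0.0400 gf 60.8 F [1.2 0.1 2.4]
lift t=31.2 p [0.653 0.168 0.159] open 0.0398 gf 60.8 F [-0.1  0.3 -0.3]
over t=32.6 p [ 0.518 -0.013  0.159] open 0.0396 gf 60.8 F [-0.6  0.8  0.1]
low t=33.8 p [ 0.518 -0.013  0.042] open 0.0404 gf 60.8 F [-0.6 -0.8  0.1]
t=37.3 p [ 0.184 -0.545  0.256] open 0.0559 gf 0.0 F [ 1.3  0.3 -0.1]
[([0.5152, -0.012], [0.0272, 0.0597], 169), ([0.5022, -0.1283], [0.0289, -0.0572], 178), ([0.457, -0.0048], [-0.0314, 0.0597], 170), ([0.4505, -0.1243], [-0.0229, -0.0597], 178)]
```

View pics/t4.png

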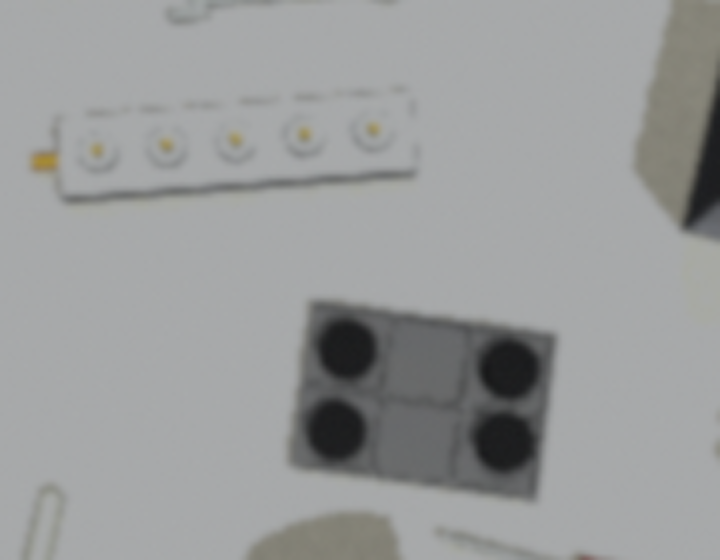

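The top crop shows all five hubs bare and four caps in the corner compartments. The lower-right one, at (503,443), sits about 7 mm off towards the divider. I'll check from the side that it lies flat.

```bash
python3 - <<'E'
from h import *
save('side','s2',(300,205,380,270),8)
for x,y in [(-.03,-.059),(.03,-.059),(-.03,.059),(.03,.059)]: print(proj('side',[*W(TRAY,x,y),.029]))
E
```

```text
[351.53267062 221.26613678]
[332.77651723 218.63546111]
[345.32589711 247.27385722]
[325.57915189 244.34159227]
```

View pics/s2.png

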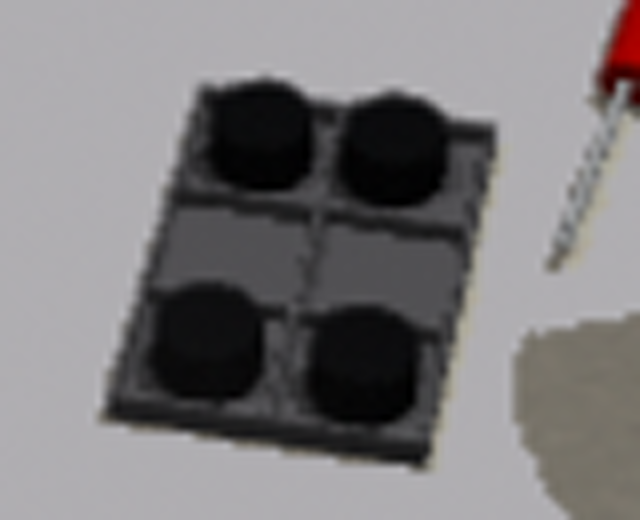

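All four caps lie flat on their compartment floors. Next is the door.

```bash
cat >> h.py <<'E'
HG=W(ENC,-.07,-.11)
def dpose(q,r=.14,gap=0.,z=.155):
    a=q+ENC[1]; n=-np.array([np.cos(a),np.sin(a)]); d=np.array([-np.sin(a),np.cos(a)])
    return [*(HG+r*d+(.021+gap)*n),z],down(a+np.pi/2)
E
python3 - <<'E'
from h import *
bot.grip(0.0)
p,r=dpose(.8,gap=.05); bot.move_to([p[0],p[1],.3],r); bot.move_l(p,feed=.2)
st('start')
for q in np.r_[np.arange(.8,.12,-.06),np.arange(.12,-.011,-.012)]:
    bot.move_to(*dpose(q)); F=np.array(sensors.get_state()['force']); print('%.3f'%q,F.round(1))
    if np.hypot(F[0],F[1])>20: break
st(); save('top','t5',(400,155,560,305),3.9)
E
```

```text
Traceback (most recent call last):
workcell.Unreachable: the arm cannot take that pose within its joint ranges
```

```bash
sed -i 's/down(a+np.pi\/2)/down(a-np.pi\/2)/' h.py
python3 - <<'E'
from h import *
p,r=dpose(.8,gap=.05); bot.move_to([p[0],p[1],.3],r); bot.move_l(p,feed=.2)
st('start')
for q in np.r_[np.arange(.8,.12,-.06),np.arange(.12,-.011,-.012)]:
    bot.move_to(*dpose(q)); F=np.array(sensors.get_state()['force']); print('%.3f'%q,F.round(1))
    if np.hypot(F[0],F[1])>20: break
st(); save('top','t5',(400,155,560,305),3.9)
E
```

```text
start t=40.0 p [ 0.421 -0.388  0.156] open 0.0001 gf 0.0 F [ 0.9 -0.3 -0.4]
0.800 [-0.7  0.  -1.4]
0.740 [ 0.2  0.3 -0.6]
0.680 [-0.1 -0.4  0. ]
0.620 [0.7 0.5 0.6]
0.560 [ 0.5 -0.3 -0.9]
0.500 [0.1 0.1 0.1]
0.440 [-0.5  0.2  0.3]
0.380 [0.3 0.3 0.1]
0.320 [ 0.1 -0.7  0.5]
0.260 [0.4 1.6 0.5]
0.200 [ 1.6  0.1 -0.3]
0.140 [-1.1  0.5  0.2]
0.120 [0.1 0.4 0.3]
0.108 [ 0.3 -0.2 -0.1]
0.096 [-0.5 -0.2  1. ]
0.084 [-0.1  0.2 -1.2]
0.072 [-3.   0.8  1.1]
0.060 [-5.2  0.8  0.9]
0.048 [-1.7  0.9 -0.8]
0.036 [-0.4  0.5 -0.3]
0.024 [-0.4 -0.1 -0.5]
0.012 [ 0.4 -0.6  0.3]
0.000 [-2.   0.4  0.2]
t=45.8 p [ 0.568 -0.328  0.155] open 0.0005 gf 0.0 F [-2.   0.4  0.2]
```

View pics/t5.png

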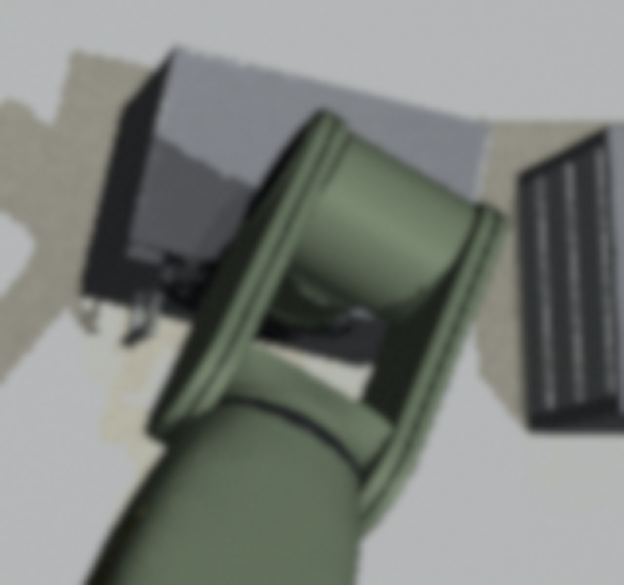

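The push force peaked at about 5 N around 0.06 rad and then fell to zero, so the catch has clicked. The picture shows the door flush. Next I retract and fit the camera pose from both views.

```bash
python3 - <<'E'
from h import *
bot.move_l(dpose(0,gap=.08)[0],feed=.15); p=dpose(0,gap=.1,z=.3); bot.move_to(*p)
bot.move_to([.35,-.1,.35],down(-.7)); st()
from scipy.optimize import least_squares
t=lambda u,v:((u+.5)/3.4-.5+170,(v+.5)/3.4-.5+170); s=lambda u,v:((u+.5)/3.5-.5+230,(v+.5)/3.5-.5+220)
obs=[('top',(-.116,0,0),t(106,480)),('side',(-.116,0,0),s(545,352)),('top',(.05,0,.022),t(92,271)),('top',(-.04,.026,.022),t(60,393)),('top',(-.04,-.026,.022),t(130,389)),('top',(.05,-.026,.022),t(123,270)),('top',(.05,.026,.022),t(60,275)),
('side',(-.04,.026,.022),s(448,285)) ,('side',(.05,.026,.022),s(318,258))]
# side camera sits at +y: nearer top edge is +y
def res(v):
    x,y,sw,ti=v; Rm=R.from_euler('ZY',[sw,ti]); out=[]
    for c,l,px in obs: out+=list(proj(c,np.array([x,y,.18])+Rm.apply(l))-px)
    return np.array(out)
for flip in (0,1):
    if flip:
        obs[-2]=('side',(-.04,-.026,.022),s(448,285)); obs[-1]=('side',(.05,-.026,.022),s(318,258))
    f=least_squares(res,[.465,.349,.11,0],loss='soft_l1'); print(f.x.round(4),f.cost,res(f.x).reshape(-1,2).round(1).tolist())
save('side','s3',(280,260,400,350),6.5)
E
```

```text
t=48.2 p [ 0.351 -0.1    0.349] open -0.0000 gf 0.0 F [ 0.3 -0.5 -0.5]
[ 0.4673  0.3447  0.0201 -0.2899] 31.286228369272642 [[0.6, 0.2], [0.2, 0.2], [0.2, 0.4], [0.8, -0.6], [0.7, 0.5], [1.4, 0.6], [-0.7, -0.7], [0.1, 15.7], [-1.5, 14.2]]
[ 0.4673  0.3471  0.0314 -0.2823] 5.717608895787 [[0.1, 0.3], [0.4, 0.4], [-0.9, 0.3], [0.1, -0.5], [-0.1, 0.3], [0.3, 0.4], [-1.8, -0.7], [-0.0, -2.1], [-0.5, -2.9]]
```

View pics/s3.png

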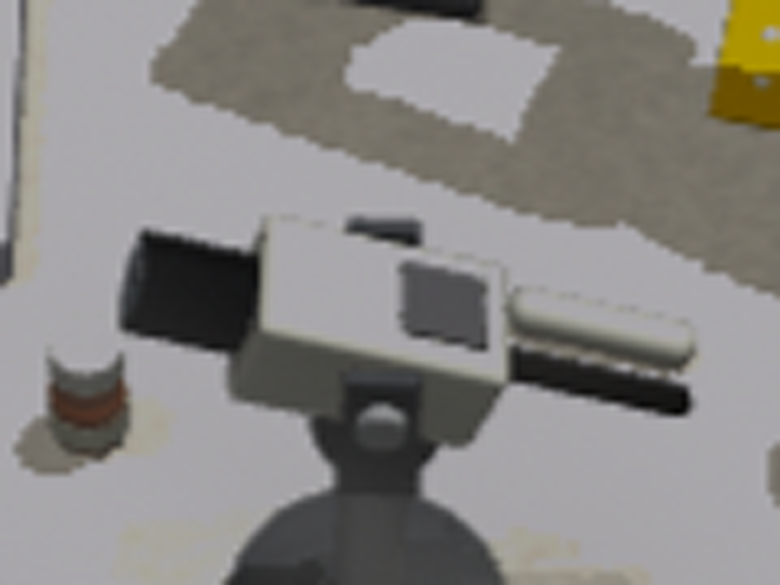

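This crop confirms the white-grey camera, with its lens tipped up at (135,285), the rod end at (688,397), the housing's top corners clear, and the vial at (88,395). I'll refit, then grip the rod.

```bash
python3 - <<'E'
from h import *
from scipy.optimize import least_squares
t=lambda u,v:((u+.5)/3.4-.5+170,(v+.5)/3.4-.5+170); s=lambda u,v:((u+.5)/6.5-.5+280,(v+.5)/6.5-.5+260)
obs=[('top',(-.116,0,0),t(106,480)),('side',(-.116,0,0),s(688,398)),('top',(-.04,.026,.022),t(60,393)),('top',(-.04,-.026,.022),t(130,389)),('top',(.05,-.026,.022),t(123,270)),('top',(.05,.026,.022),t(58,275)),
('side',(-.04,-.026,.022),s(505,266)),('side',(.05,-.026,.022),s(266,217)),('side',(-.04,.026,.022),s(503,382)),('side',(.05,.026,.022),s(256,335)),('side',(.09,0,0),s(133,282)),('side',(-.04,.026,-.022),s(465,443)),('side',(.05,.026,-.022),s(231,397))]
def res(v):
    x,y,sw,ti=v; Rm=R.from_euler('ZY',[sw,ti])
    return np.concatenate([proj(c,np.array([x,y,.18])+Rm.apply(l))-px for c,l,px in obs])
f=least_squares(res,[.467,.347,.03,-.28],loss='soft_l1'); print(f.x.round(4),res(f.x).reshape(-1,2).round(1).tolist())
x,y,sw,ti=f.x; d=np.array([.6628,.0701])-[x,y]; tgt=np.arctan2(d[1],d[0]); print('target',tgt)
q=None
for yaw0 in (np.pi/2,-np.pi/2):
  for a,tt in ((sw,ti),(tgt,ti),(tgt,.524)):
    R3=R.from_euler('ZY',[a,tt]); p=np.array([x,y,.18])+R3.apply([-.095,0,0]); j=bot.inverse_kinematics(p-[0,0,-.006],down(a+yaw0)); print(yaw0,p.round(3),None if j is None else np.round(j,2))
E
```

```text
[ 0.4671  0.3488  0.0479 -0.2869] [[0.2, 0.2], [0.2, -0.1], [-0.3, -0.3], [-0.5, 0.2], [-0.7, 0.4], [-2.2, -0.4], [0.3, -1.1], [-0.7, -1.8], [1.1, -0.6], [0.2, -1.6], [-0.5, -0.5], [0.4, 1.1], [-1.6, 0.4]]
target -0.9587542352598356
1.5707963267948966 [0.376 0.344 0.153] [ 0.72  0.3   1.86  0.    0.98 -0.9 ]
1.5707963267948966 [0.415 0.423 0.153] [ 0.78  0.42  1.67 -0.    1.05  0.16]
1.5707963267948966 [0.42  0.416 0.228] [ 0.76  0.36  1.56 -0.    1.22  0.15]
-1.5707963267948966 [0.376 0.344 0.153] [ 0.72  0.3   1.86 -0.    0.98  2.24]
-1.5707963267948966 [0.415 0.423 0.153] None
-1.5707963267948966 [0.42  0.416 0.228] None
```

```bash
cat >> h.py <<'E'
YK=np.array([.4671,.3488,.18])
def cpose(sw,ti,r=.095,dz=.006): return YK+R.from_euler('ZY',[sw,ti]).apply([-r,0,0])+[0,0,dz],down(sw+np.pi/2)
E
python3 - <<'E'
from h import *
p,r=cpose(.048,-.287); bot.grip(.06); bot.move_to(p+[0,0,.15],r); bot.move_l(p,feed=.15); st('at')
bot.grip(.015); st('closed')
for a in np.linspace(.048,-.959,21)[1:]:
    bot.move_to(*cpose(a,-.287)); F=np.array(sensors.get_state()['force']); print('%.2f'%a,F.round(1),end=' ')
    if np.linalg.norm(F)>25: print('STOP');break
bot.grip(.004); st('clamp')
save('top','t6',(170,170,400,330),3.4); save('side','s4',(280,260,400,350),6.5)
E
```

```text
at t=51.6 p [0.377 0.345 0.16 ] open 0.0600 gf 0.0 F [-1.1 -0.4 -0.1]
closed t=52.1 p [0.376 0.344 0.159] open 0.0151 gf 0.0 F [-0.7  0.1  0.2]
-0.00 [-0.7  0.4  0.1] -0.05 [-0.6 -1.4 -0.2] -0.10 [-1.4  0.1 -0.5] -0.15 [-0.5 -0.7 -1.2] -0.20 [-1.3 -0.7 -0.9] -0.25 [-2.  -1.1 -0.1] -0.30 [-1.4 -1.  -1.2] -0.35 [-0.7 -0.7  0.3] -0.41 [-0.4  0.1 -1.1] -0.46 [-0.7 -0.9 -0. ] -0.51 [-1.2 -0.7 -0.6] -0.56 [-1.  -0.6  0.1] -0.61 [-2.  -0.5 -0.8] -0.66 [-1.5  0.3 -0.4] -0.71 [-0.9 -1.1 -0.5] -0.76 [-1.3  0.1 -1.8] -0.81 [-1.5  0.2 -0.1] -0.86 [-1.3 -0.1  0.2] -0.91 [-1.2 -1.1 -0. ] -0.96 [-0.9  0.1  0.4] clamp t=57.3 p [0.415 0.423 0.159] open 0.0102 gf 58.4 F [-2.  -0.   0.4]
```

View pics/t6.png

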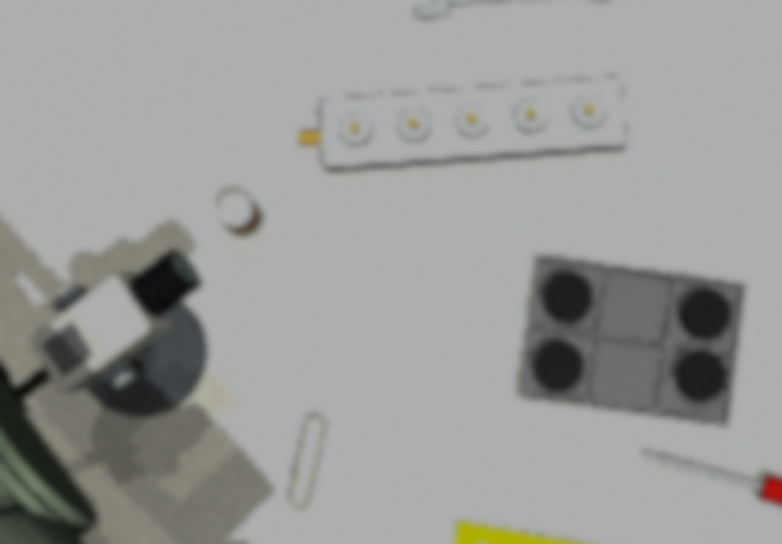

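The camera has swung towards the manifold, with its lens at (175,278). The vial at (240,210) is still standing. Now the tilt, with the rod clamped.

```bash
python3 - <<'E'
from h import *
for t in np.linspace(-.287,.524,17)[1:]:
    bot.move_to(*cpose(-.959,t)); s=sensors.get_state(); F=np.array(s['force']); print('%.2f'%t,F.round(1),'%.4f'%s['opening'],end=' ')
    if np.linalg.norm(F)>30: print('STOP');break
st(); bot.grip(.05); st('open'); p,_=cpose(-.959,.524); bot.move_l(p+[0,0,.12],feed=.15)
bot.goto_joints([-1.267,0.32,1.565,0,1.257,-.02])
save('side','s5',(280,250,400,340),6.5);save('top','t7',(170,190,290,280),6.5); print(findcaps(.029,TRAY,.08,.11))
E
```

```text
-0.24 [-1.8 -0.7 -2.1] 0.0101 -0.19 [-0.7 -1.9 -3. ] 0.0102 -0.13 [-0.3 -2.3 -1.9] 0.0100 -0.08 [ 0.1 -3.2 -1.4] 0.0096 -0.03 [ 0.5 -4.9 -1. ] 0.0100 0.02 [ 1.9 -5.1 -3.9] 0.0097 0.07 [ 2.1 -5.3 -4.3] 0.0100 0.12 [ 1.9 -6.1 -3.4] 0.0094 0.17 [ 1.9 -5.5 -3.5] 0.0099 0.22 [ 2.1 -5.4 -5. ] 0.0097 0.27 [ 3.1 -7.  -4.7] 0.0098 0.32 [ 1.4 -7.4 -5.1] 0.0094 0.37 [ 2.3 -7.2 -4.8] 0.0098 0.42 [ 3.9 -6.7 -4.4] 0.0098 0.47 [ 3.6 -6.1 -6.3] 0.0099 0.52 [ 3.5 -6.2 -6.2] 0.0098 t=61.4 p [0.42  0.415 0.234] open 0.0098 gf 58.8 F [ 3.5 -6.2 -6.2]
open t=61.9 p [0.42  0.417 0.234] open 0.0500 gf 0.0 F [-0.5 -0.2  0.1]
[([0.5152, -0.0119], [0.0272, 0.0599], 173), ([0.5023, -0.1282], [0.0289, -0.0571], 179), ([0.4571, -0.0047], [-0.0313, 0.0597], 171), ([0.4504, -0.1244], [-0.023, -0.0598], 181)]
```

View pics/s5.png

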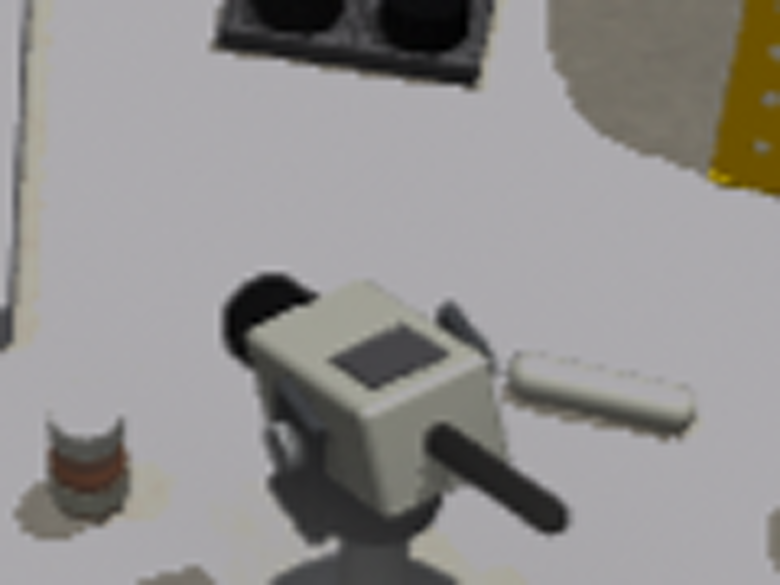

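View pics/t7.png

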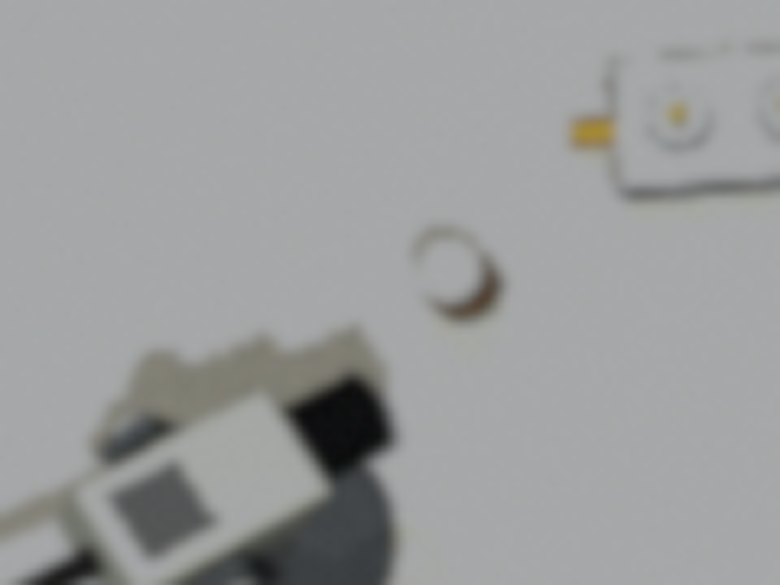

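The side crop shows the head tipped down, with the rod end at (552,518) and the vial standing. The top crop has the housing's front corners at (265,395) and (328,490). I'll fit the pose.

```bash
cat > fit2.py <<'E'
from h import *
from scipy.optimize import least_squares
t=lambda u,v:((u+.5)/6.5-.5+170,(v+.5)/6.5-.5+190); s=lambda u,v:((u+.5)/6.5-.5+280,(v+.5)/6.5-.5+250)
obs=[('side',(-.116,0,0),s(552,518)),('side',(.05,.026,.022),s(368,281)),('side',(-.04,.026,.022),s(492,362)),('side',(-.04,-.026,.022),s(370,418)),('side',(.05,-.026,.022),s(248,335)),
('top',(.05,.026,.022),t(265,393)),('top',(.05,-.026,.022),t(329,491)),('top',(-.04,.026,.022),t(78,490))]
# camera at +y sees rear; left/right assignment tested both ways
def res(v,o):
    x,y,sw,ti=v; Rm=R.from_euler('ZY',[sw,ti])
    return np.concatenate([proj(c,np.array([x,y,.18])+Rm.apply(l))-px for c,l,px in o])
for sg in (1,-1):
    o=[(c,(l[0],l[1]*(sg if c=='side' else 1),l[2]),px) for c,l,px in obs]
    f=least_squares(res,[.467,.348,-.96,.5],args=(o,),loss='soft_l1');print(f.x.round(4),f.cost.round(2),res(f.x,o).reshape(-1,2).round(1).tolist())
    x,y,sw,ti=f.x;d=np.array([.6628,.0701])-[x,y];print('lateral',-np.sin(sw)*d[0]+np.cos(sw)*d[1])
E
python3 fit2.py
```

```text
[ 0.4635  0.3509 -0.9996  0.5122] 105.96 [[0.4, -0.1], [-18.3, 7.6], [-20.2, 7.5], [19.2, -10.1], [19.6, -8.8], [0.3, -0.5], [0.7, 1.3], [-1.5, -1.1]]
lateral 0.015841288630740163
[ 0.4638  0.3521 -0.9848  0.5089] 4.35 [[0.9, 0.2], [0.7, -0.2], [0.4, -1.1], [-1.3, -0.6], [-0.2, -0.1], [-0.4, -0.8], [0.2, 0.9], [-2.0, -0.9]]
lateral 0.00987969990159221
```

Fit: lateral error about 10 mm and tilt 0.509 rad, both in tolerance. One last look at the door.

```bash
python3 -c "
from h import *
save('top','t8',(400,155,560,305),3.9); st()"
```

```text
t=66.5 p [ 0.183 -0.545  0.256] open 0.0501 gf 0.0 F [ 0.2 -0.6 -0.2]
```

View pics/t8.png

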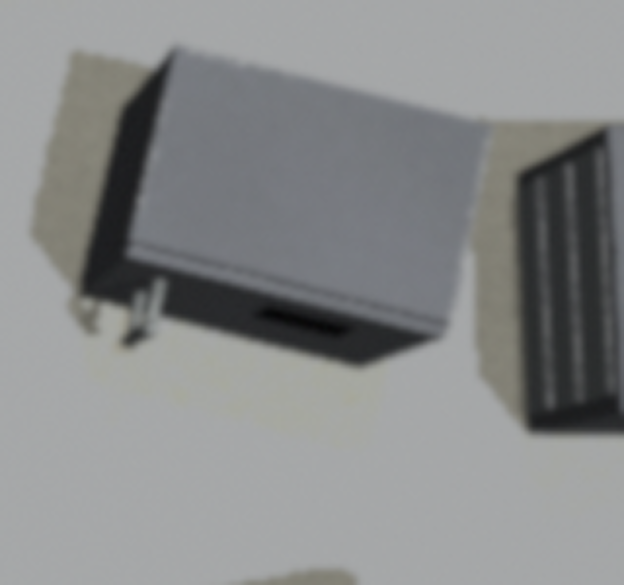

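The door's top edge runs flush along the enclosure from (130,250) to (443,330), so it is shut.

```bash
python3 -c "
from h import *
print(bot.sign_off())"
```

```text
the job is handed in; nothing more can be done
None
```

I handed the job in at about 67 s with all three steps done in order: four caps flat in separate tray compartments, door shut on its catch, and camera fitted at about 10 mm off the middle nozzle and 0.509 rad down, vial still standing; no verdict came back.

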